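# Put the tested tubes and the adapter away

### The job

Clear the counter after testing: stand the two squat black-based tubes in the shallow two-bay wooden rack, one in each bay, and the aluminium socket adapter in the round metal dish, in any order; then, last of all, stand the tall grey-based rectifier tube in the deep square wooden well. Keep everything upright, set each piece down gently without dropping it, leave all four standing on the floor of their places, and do not disturb the tube puller or the screwdriver.

Things in the scene. Friction and masses are not known exactly. Their poses are not given: they have to be found in the camera images.
- rectifier: Tall glass rectifier tube, loose, standing upright on the bench, about 90 g. 116 mm high: grey flat-bottomed base 36 mm in diameter up to 34 mm, then a clear glass bulb 40 mm in diameter, straight-sided from 40 to 98 mm above the bottom, with a rounded top. Origin at the centre of its underside, z up along its axis.
- octal_a: Squat glass octal tube, loose, standing upright, about 50 g; same kind as octal_b and interchangeable with it. 72 mm high: black flat-bottomed base 33 mm in diameter up to 26 mm, then clear glass 30 mm in diameter, straight-sided from 26 to 62 mm, with a rounded top. Origin at the centre of its underside, z up along its axis.
- octal_b: The other squat octal tube, of exactly the same shape and size as octal_a. Origin at the centre of its underside, z up along its axis.
- adapter: Dented aluminium socket adapter, loose, standing upright, about 60 g: a plain cylinder 38 mm in diameter and 46 mm high with a black eight-hole socket face on top. Origin at the centre of its underside, z up along its axis.
- rack: Shallow plywood rack with two square bays, fixed to the bench. Outside 72 mm (its x) by 139 mm (its y), walls 5 mm thick with their top 18 mm above the bench; a 5 mm divider across the middle. Each bay is 62 by 62 mm inside, centred 33.5 mm from the rack's origin along its own +y and -y; the bay floor is 5 mm above the bench. Origin at the centre of its underside; z up.
- well: Deep single square plywood well, fixed to the bench. Outside 74 by 74 mm, walls 5 mm thick with their top 36 mm above the bench, inside 64 by 64 mm, floor 5 mm above the bench. Origin at the centre of its underside; x and y along its walls, z up.
- dish: Shallow round steel dish, fixed to the bench. 100 mm outside diameter, 94 mm inside, rim 11 mm above the bench, floor 3 mm above the bench. Origin at the centre of its underside; z up.
- puller: Chrome tube puller, a loose bystander lying flat: a U of steel strip 110 mm long (its x), 29 mm wide, 12 mm high. Origin at the centre of its underside. Not to be disturbed. Farther to the right, clear of the work (beyond about 0.53 m from the robot's centre line), stands the fixed tube tester, with its open lid up to 280 mm high.
- screwdriver: Screwdriver, a loose bystander lying flat, 190 mm long along its x, handle to its -x and 26 mm thick. Origin at mid-length, on the underside. Not to be disturbed.

How it is judged:
By the outcome, as a careful person would: the job done as asked, in the order asked, and still so for the second after the job is handed in, with the robot touching nothing.
It also fails if it takes over 106 s, if anything falls off the work surface, if the arm or the gripper's body presses on something with over 40 N, if the wrist force passes 120 N, or if a joint passes its speed limit or range.

### The arm

A 7-joint arm with a two-finger parallel gripper is mounted at the origin on the work surface. World frame = base frame: x ahead of the robot, y to its left, z up, the work surface at z = 0. Lengths are in mm, angles in rad, forces in N, time in s.
With the tool pointing down it reaches from about 400 to 875 mm from the base axis. Payload 4.4 kg.
Tool frame: the origin (TCP) lies on the centre line of the jaws, within the pads' length; the fingertips stand 25 mm ahead of it and the grasp point (between the pads) lies 6 mm ahead of it (ctrl.finger_overhang is the distance from the TCP to the fingertips, in mm); z points along the fingers, y is the line along which they close (so a half turn about z gives the same grasp; the last joint's range is limited). The gripper opens to 85 mm and grips with 20 to 120 N. Pads are 22 mm wide; open, the fingers measure 114 mm over their backs; the gripper's body (76 mm by 85 mm) begins 54 mm behind the grasp point. The pads swing forward as they close: fully open they stand 13 mm farther back than shut.
Start: joints at [-1.337, 0.628, 0.038, 1.517, -0.027, 0.996, -0.02], TCP at [191.94, 621.029, 233.113] pointing down, gripper open.
Joint ranges: [-3.06, 3.06], [-0.37, 2.12], [-1.25, 1.32], [0.18, 2.47], [-1.1, 4.24], [0.23, 1.98], [-2.94, 2.94]. Speed limits (rad/s): [2.57, 2.57, 3.14, 3.14, 3.14, 3.14, 3.14].

### API

Orientations are given as [roll, pitch, yaw] about the fixed x, y, z axes, in that order (R = Rz(yaw) Ry(pitch) Rx(roll)).
In Python, from cell import ctrl gives the robot as it stands. The module is installed in compiled form; this text tells all that it offers.
- The arm moves only by the tool play_rows, never from a script. Its argument "targets" is a list of rows, each a list of 5 numbers: the closure, from 0 (fully open) to 1 (shut), then the shift along the tool's x, y, z in cm, then the turn about the tool's z in degrees. In form: [[gripper, dx, dy, dz, spin], ...]. A call has 1 to 10 rows; each row is the pose to reach, as a shift and turn from the pose commanded when the call began, along the tool's axes at that moment; what a row does not reach only later rows make up. A row lasts 1/10 s, in which the tool goes at most 50 mm and 8.59 degrees, less where a joint would pass 70% of its speed; a pose out of reach is approached as far as the arm can. A call with a gripper value outside its range is refused whole. The fingers move at their own pace and stop on an object; the grip force is fixed at half the most. Time passes only in rows, so rows that repeat a pose let the fingers close. It gives the time, the measured TCP pose, the force, the opening and the grip force at its end, in the units of the state.
- ctrl.read_state(): the state, without advancing time (a new reading comes with each control period).
- ctrl.get_image(name): name is "scene" or "top" or "wrist"; returns (picture, depth): 480x640x3 uint8, red, green, blue; 480x640 float32, mm along the optical axis (not along the pixel's ray), 0 where there is no reading.
- ctrl.calibration(name): a dict with "vfov" (degrees; the focal length in pixels is half the picture's height over the tangent of half this angle, whatever the lens; pixels are square), "cx", "cy" (the principal point, pixels), "k1" (the pictures are not rectified: a ray, as slopes to the right and down, at radius r is drawn at 1 + k1 r^2 times it, then the intrinsics apply), "extrinsics" (4x4, takes a point from camera to world coordinates); the wrist camera has in their place "mount" (4x4, takes a point from camera to tool coordinates, whose origin is the TCP and whose axes are the flange's). Camera axes: x right, y down, z forward; pixel columns grow to the right and rows downward; lengths in mm; the calibration is good to about 2 mm. A picture is of the moment at which its call begins: read the wrist's pose just before it. calibration takes no time and is no camera call.
- ctrl.finish_job(): hands the job in; it is judged then, once.
Trained networks look in the newest picture that a camera, given by its name, has taken for a name from the list of things; names that differ only in an ending like _2 or _b are one class to them, and where a whole thing is asked for, a point or a joint stands for the part that bears it (a point fixed in the world has none). Each returns a list of dicts, best first, with "confidence" (0 to 1); they miss things now and then, are a little off and sometimes report something else, mostly with a low value. They report only what shows in the picture. A call takes as long as a camera call.
- ctrl.search_frame(camera, name): "bbox" ([left, top, right, bottom] in pixels, round what is visible of it).
- ctrl.trace(camera, name): "pixels" (480x640 bool, what is visible of it) and "bbox" ([left, top, right, bottom] in pixels, round what is visible of it).
The state is a dict: "clock": time; "qpos": joint angles; "qd": joint speeds; "tau": joint torques, N m; "eef_pos": TCP position; "tool_rot": TCP orientation; "force": force on the tool from outside, world axes, zero at the start; "torque": the same for the moment, N m; "width": finger opening in mm; "gripper_force": force on a finger pad.
Only numpy, scipy, OpenCV 4.12 (cv2) and the standard library are available. Lean on these libraries where they do the work, as an engineer would, in place of code of your own. Each camera call takes 0.05 s, during which the arm holds its last target. There are 200 camera calls.

## Working session

There is one attempt and no reset: what is moved stays moved. The work goes in short steps, Python scripts to look and compute and a tool call to move; the robot and the scene stay as the last step left them, time stands still between calls to the robot, and variables do not carry over. Pictures are saved under pics/ and viewed, at most 14 in all, crops included, and the job is handed in when it is done.

Besides the shell and the picture viewer there is one more tool, called after "Call:" in YAML: its name, and indented under it one key for each argument. play_rows: Moves the arm, as the interface text tells. Its arguments: {"type":"object","properties":{"targets":{"type":"array"}},"required":["targets"]}

```bash
mkdir -p pics; cat > h.py <<'E'
import numpy as np,cv2
from cell import ctrl
from scipy.spatial.transform import Rotation as R
def cam(n,st=None):
    c=ctrl.calibration(n); f=240/np.tan(np.radians(c['vfov'])/2)
    if 'extrinsics' in c: T=np.array(c['extrinsics'])
    else:
        st=st or ctrl.read_state(); W=np.eye(4); W[:3,:3]=R.from_euler('xyz',st['tool_rot']).as_matrix(); W[:3,3]=st['eef_pos']; T=W@np.array(c['mount'])
    return f,c['cx'],c['cy'],c['k1'],T
def rays(n,uv,st=None):
    f,cx,cy,k,T=cam(n,st); d=(np.atleast_2d(uv)-[cx,cy])/f
    s=d.copy()
    for _ in range(20): s=d/(1+k*(s**2).sum(1,keepdims=True))
    return T[:3,3],np.c_[s,np.ones(len(s))]@T[:3,:3].T,T
def pts(n,uv,dep,st=None):
    o,r,T=rays(n,uv,st); return o+r*np.asarray(dep)[:,None]
def atz(n,uv,z,st=None):
    o,r,T=rays(n,uv,st); return o+r*((z-o[2])/r[:,2:3])
def maskpts(n,m,dep,st=None):
    v,u=np.nonzero(m&(dep>0)); return pts(n,np.c_[u,v],dep[v,u],st)
E
python3 - <<'E'
from h import *
s=ctrl.read_state();print(s['eef_pos'],s['tool_rot'],s['width'],s['clock'])
for n in ['scene','top']:
    im,d=ctrl.get_image(n); cv2.imwrite(f'pics/{n}0.png',im[:,:,::-1])
    print(n,np.round(cam(n)[4],2).tolist(),ctrl.calibration(n)['k1'])
    for o in ['rectifier','octal_a','adapter','rack','well','dish','puller','screwdriver']:
        for r in ctrl.trace(n,o):
            if r['confidence']<.3: continue
            P=maskpts(n,r['pixels'],d)
            if len(P)==0: continue
            lo,hi=np.percentile(P,[2,98],axis=0)
            print(o,round(r['confidence'],2),np.round(r['bbox']),'lo',lo.round(),'hi',hi.round(),len(P))
E
```

```text
[191.73759432 620.44525413 232.21911156] [-3.13976977e+00  1.21029819e-05  2.84182195e+00] 85.43994413017417 0.0
scene [[0.42, 0.52, -0.74, 1265.71], [0.91, -0.26, 0.33, -316.4], [-0.02, -0.81, -0.58, 621.47], [0.0, 0.0, 0.0, 1.0]] -0.003386982169275479
rectifier 0.69 [382. 178. 399. 219.] lo [460. 197.   5.] hi [488. 229. 116.] 700
octal_a 0.82 [203. 238. 222. 273.] lo [ 466. -233.    3.] hi [ 486. -206.   72.] 453
octal_a 0.71 [326. 206. 336. 233.] lo [453.  47.   3.] hi [476.  76.  73.] 378
adapter 0.71 [266. 225. 282. 246.] lo [440. -87.   3.] hi [471. -53.  49.] 371
rack 0.86 [296. 258. 370. 297.] lo [576. -79.   2.] hi [667.  57.  20.] 2025
well 0.71 [418. 225. 464. 260.] lo [590. 206.   4.] hi [673. 289.  38.] 1208
dish 0.86 [211. 289. 263. 331.] lo [ 576. -254.    1.] hi [ 672. -164.   12.] 1734
dish 0.56 [324. 206. 336. 234.] lo [403.  47.   0.] hi [476.  84.  72.] 418
puller 0.66 [110. 303. 138. 355.] lo [ 522. -436.   -1.] hi [ 632. -386.   14.] 505
puller 0.61 [212. 293. 267. 333.] lo [ 576. -254.   -0.] hi [ 673. -162.   12.] 1811
screwdriver 0.59 [456. 190. 516. 227.] l
[... 450 characters left out ...]
7. 440. 280.] lo [ 455. -226.    5.] hi [ 481. -200.   74.] 258
adapter 0.79 [345. 274. 366. 296.] lo [432. -84.   2.] hi [468. -49.  50.] 320
rack 0.75 [284. 177. 357. 228.] lo [575. -74.   0.] hi [661.  59.  21.] 2419
rack 0.65 [194. 268. 223. 289.] lo [450. 200.   7.] hi [484. 235. 118.] 434
well 0.75 [174. 178. 222. 224.] lo [587. 212.   1.] hi [668. 293.  39.] 1410
dish 0.69 [393. 176. 437. 222.] lo [ 578. -250.   -2.] hi [ 669. -159.   13.] 1810
puller 0.69 [344. 275. 364. 295.] lo [433. -82.  40.] hi [466. -49.  50.] 270
puller 0.53 [503. 193. 525. 246.] lo [ 521. -432.   -1.] hi [ 628. -384.   15.] 287
screwdriver 0.66 [101. 200. 119. 288.] lo [458. 430.  10.] hi [628. 461.  29.] 642
```

View pics/scene0.png

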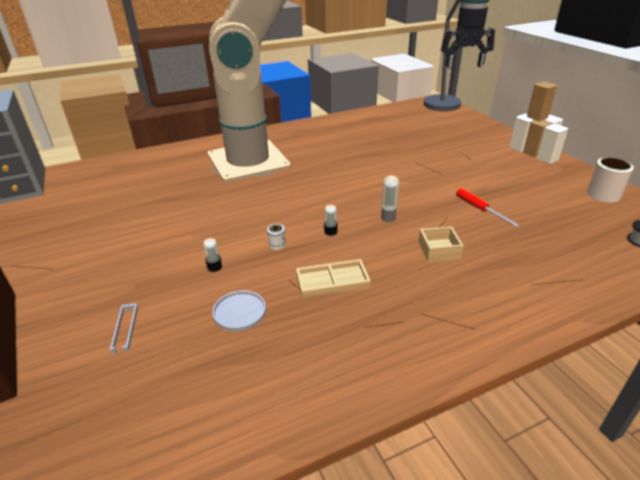

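View pics/top0.png

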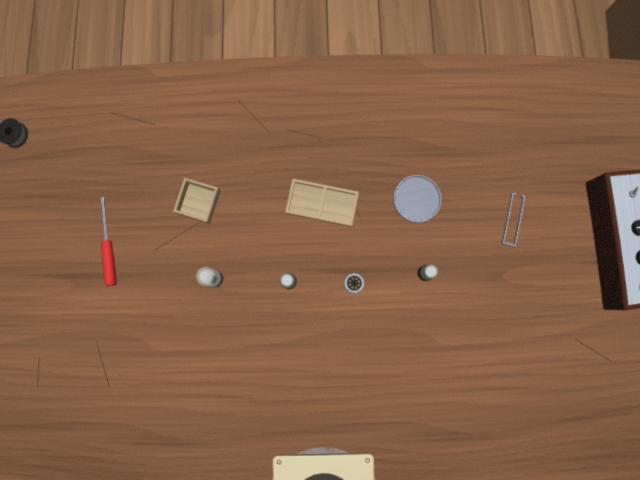

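The two octals are at scene pixels (330,220) and (212,254), the adapter at (276,236) and the rectifier at (390,198). The rack is at (333,277), the well at (440,243) and the dish at (238,310). The puller (124,327) and screwdriver (487,207) are clear of the work.

```bash
cat > fit.py <<'E'
from h import *
from scipy.optimize import least_squares
def circ(P,r): # known radius, points on visible side
    c0=P[:,:2].mean(0)
    return least_squares(lambda c:np.hypot(*(P[:,:2]-c).T)-r,c0,loss='soft_l1').x
E
python3 - <<'E'
from fit import *
for n in ['scene','top']:
    im,d=ctrl.get_image(n)
    for o,z0,z1,r,h in [('rectifier',45,95,20,116),('octal_a',28,60,15,72),('adapter',8,40,19,46)]:
        for t in ctrl.trace(n,o):
            if t['confidence']<.6: continue
            P=maskpts(n,t['pixels'],d); zt=np.percentile(P[:,2],99)
            Q=P[(P[:,2]>z0)&(P[:,2]<z1)]; top=P[P[:,2]>zt-6]
            if len(Q)>5: print(n,o,round(t['confidence'],2),circ(Q,r).round(1),'topmean',top.mean(0).round(1),len(Q),'zt',zt.round())
    for o,zt in [('rack',18),('well',36),('dish',11)]:
        t=ctrl.trace(n,o)[0]; 
        P=maskpts(n,t['pixels'],d); Q=P[P[:,2]>zt-4]
        print(n,o,cv2.minAreaRect(Q[:,:2].astype(np.float32)),'z pct',np.percentile(P[:,2],[10,50,95]).round(1))
E
```

```text
scene rectifier 0.97 [467.2 216.9] topmean [473.6 212.9 114.3] 300 zt 117.0
scene octal_a 0.83 [458.6  63.9] topmean [463.   61.7  70.7] 147 zt 73.0
scene octal_a 0.78 [ 468.2 -218.5] topmean [ 472.6 -219.3   70.4] 184 zt 72.0
scene adapter 0.84 [450.3 -68.6] topmean [453.3 -69.4  46.5] 192 zt 49.0
scene rack ((620.1339111328125, -9.125778198242188), (140.1414031982422, 75.8078842163086), 76.03053283691406) z pct [ 4.2  7.1 19.3]
scene well ((628.88427734375, 249.83680725097656), (75.18824768066406, 79.12305450439453), 71.9808120727539) z pct [ 5.3 21.2 37.5]
scene dish ((624.34375, -208.36825561523438), (100.03594207763672, 98.69017028808594), 8.973281860351562) z pct [ 1.9  3.7 11.3]
top rectifier 0.62 [467.6 220.2] topmean [468.2 218.2 115.7] 89 zt 119.0
top adapter 0.65 [449.8 -66.9] topmean [449.5 -66.6  47.5] 11 zt 51.0
top rack ((618.456787109375, -6.950714111328125), (138.9878692626953, 73.01696014404297), 76.98693084716797) z pct [ 2.1  5.9 19.6]
top well ((628.2348022460938, 252.8308563232422), (75.04601287841797, 74.91532897949219), 71.13127899169922) z pct [ 2.8  8.  38. ]
top dish ((623.0847778320312, -204.46524047851562), (96.85160064697266, 99.08926391601562), 59.24908447265625) z pct [-0.   3.3 11.2]
```

Call:
play_rows:
  targets:
    - [0,0,0,0,8]
    - [0,0,0,0,16]
    - [0,0,0,0,24]
    - [0,0,0,0,32]
    - [0,0,0,0,40]
    - [0,0,0,0,48]
    - [0,0,0,0,56]
    - [0,0,0,0,64]
    - [0,0,0,0,72.7]
    - [0,0,0,0,72.7]

```text
clock: 2.6
eef_pos: [191.7, 621.1, 233.0]
tool_rot: [3.141, 0.0, 1.573]
force: [0.4, -0.5, 0.8]
width: 85.6
gripper_force: 0.0
```

Call:
play_rows:
  targets:
    - [0,-5,2.4,0,0]
    - [0,-10,4.8,0,0]
    - [0,-14,6.7,0,0]
    - [0,-18,8.6,0,0]
    - [0,-22,10.5,0,0]
    - [0,-26,12.4,0,0]
    - [0,-30,14.4,0,0]
    - [0,-34,16.3,0,0]
    - [0,-38,18.2,0,0]
    - [0,-42,20.1,0,0]

```text
clock: 3.6
eef_pos: [394.5, 200.0, 233.5]
tool_rot: [3.141, -0.001, 1.578]
force: [0.0, 0.1, -0.9]
width: 85.7
gripper_force: 0.0
```

Call:
play_rows:
  targets:
    - [0,-4,1.9,0,0]
    - [0,-8,3.8,0,0]
    - [0,-11,5.2,0,0]
    - [0,-13.0,6.2,0,0]
    - [0,-13.8,6.6,0,0]
    - [0,-13.8,6.6,0,0]
    - [0,-13.8,6.6,0,0]

```text
clock: 4.3
eef_pos: [459.6, 64.9, 233.0]
tool_rot: [-3.141, -0.001, 1.575]
force: [-0.1, -0.3, 0.5]
width: 85.6
gripper_force: 0.0
```

```bash
cat > look.py <<'E'
import sys
from fit import *
# usage: look.py name z0 z1 r
o,z0,z1,r=sys.argv[1],*map(float,sys.argv[2:5])
s=ctrl.read_state(); im,d=ctrl.get_image('wrist'); cv2.imwrite(f'pics/w_{o}_{s["clock"]:.1f}.png',im[:,:,::-1])
print('tcp',np.round(s['eef_pos'],1))
for t in ctrl.trace('wrist',o):
    if t['confidence']<.4: continue
    P=maskpts('wrist',t['pixels'],d,s); zt=np.percentile(P[:,2],98)
    Q=P[(P[:,2]>z0)&(P[:,2]<z1)]
    top=P[P[:,2]>zt-5]
    print(o,round(t['confidence'],2),np.round(t['bbox']),len(Q),circ(Q,r).round(1) if len(Q)>5 else '','top',top.mean(0).round(1),'ztop',zt.round(1))
E
python3 look.py octal_a 28 60 15; ls pics
```

```text
tcp [459.6  64.9 233. ]
octal_a 0.89 [302. 193. 336. 237.] 185 [457.4  63.3] top [457.4  64.3  70.4] ztop 72.6
scene0.png
top0.png
w_octal_a_4.3.png
```

Wrist view agrees with the fixed cameras. Descending to the first octal.

Call:
play_rows:
  targets:
    - [0,-0.15,-0.2,4,0]
    - [0,-0.15,-0.2,8,0]
    - [0,-0.15,-0.2,12,0]
    - [0,-0.15,-0.2,15,0]
    - [0,-0.15,-0.2,17,0]
    - [0,-0.15,-0.2,17.7,0]
    - [0,-0.15,-0.2,17.7,0]
    - [0.4,-0.15,-0.2,17.7,0]
    - [1,-0.15,-0.2,17.7,0]
    - [1,-0.15,-0.2,17.7,0]

```text
clock: 5.4
eef_pos: [458.8, 62.4, 57.0]
tool_rot: [3.14, -0.0, 1.573]
force: [-0.1, -0.2, 0.0]
width: 43.8
gripper_force: 0.0
```

Call:
play_rows:
  targets:
    - [1,0,0,0,0]
    - [1,0,0,0,0]
    - [1,0,0,0,0]
    - [1,0,0,0,0]
    - [1,0,0,0,0]

```text
clock: 5.9
eef_pos: [458.7, 62.3, 57.1]
tool_rot: [3.14, -0.001, 1.573]
force: [-1.1, 0.6, 8.4]
width: 27.1
gripper_force: 58.5
```

Call:
play_rows:
  targets:
    - [1,0,0,-1,0]
    - [1,0,0,-3,0]
    - [1,0,0,-5,0]
    - [1,-0.4,2,-6,0]
    - [1,-1,5,-6,0]
    - [1,-1.8,8,-6,0]
    - [1,-2.5,11,-6,0]
    - [1,-3.1,14,-6,0]
    - [1,-3.6,16,-6,0]
    - [1,-3.8,16.8,-6,0]

```text
clock: 6.9
eef_pos: [628.0, 23.6, 116.6]
tool_rot: [3.14, 0.001, 1.572]
force: [-0.2, -0.6, -0.9]
width: 26.7
gripper_force: 59.3
```

Call:
play_rows:
  targets:
    - [1,0,0,0,0]
    - [1,0,0,0,0]
    - [1,0,0,0,0]

```text
clock: 7.2
eef_pos: [624.8, 25.1, 116.1]
tool_rot: [-3.14, -0.001, 1.573]
force: [-1.7, -0.5, 0.0]
width: 26.5
gripper_force: 59.3
```

```bash
cat > held.py <<'E'
import sys
from fit import *
o=sys.argv[1]
s=ctrl.read_state(); print('tcp',np.round(s['eef_pos'],1),s['width'])
im,d=ctrl.get_image('scene'); cv2.imwrite(f'pics/h_{o}_{s["clock"]:.1f}.png',cv2.resize(im[160:350,180:480,::-1],None,fx=2.5,fy=2.5))
for t in ctrl.trace('scene',o):
    if t['confidence']<.3: continue
    P=maskpts('scene',t['pixels'],d); lo,hi=np.percentile(P,[3,97],axis=0)
    low=P[P[:,2]<lo[2]+15]
    print(o,round(t['confidence'],2),np.round(t['bbox']),'lo',lo.round(1),'hi',hi.round(1),'lowmean',low.mean(0).round(1))
E
python3 held.py octal_a; ls -t pics|head -1
```

```text
tcp [624.8  25.1 116.1] 26.528725461284314
octal_a 0.81 [204. 241. 222. 274.] lo [ 466.2 -233.4    1.2] hi [ 485.4 -205.9   72.1] lowmean [ 476.9 -221.6    7.8]
octal_a 0.74 [345. 224. 357. 259.] lo [618.4  10.5  62.4] hi [641.5  37.2 129.2] lowmean [635.   19.9  68.7]
h_octal_a_7.2.png
```

View pics/h_octal_a_7.2.png

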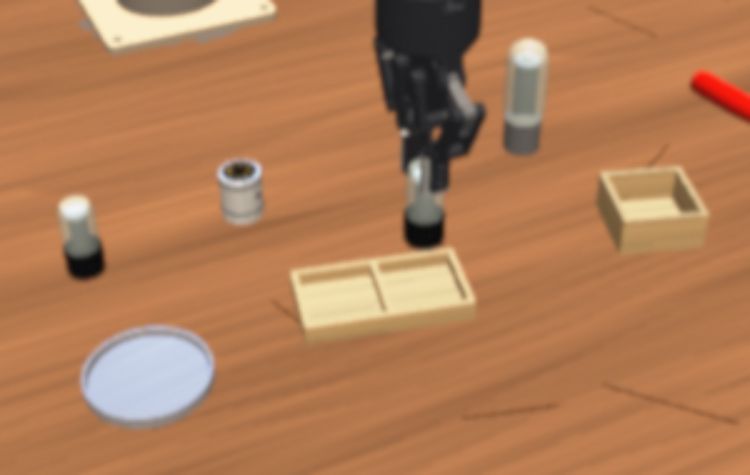

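The tube hangs upright in the gripper at crop (424,205), above the +y bay. Lowering it slowly.

Call:
play_rows:
  targets:
    - [1,0,0.1,1.5,0]
    - [1,0,0.1,3,0]
    - [1,0,0.1,4,0]
    - [1,0,0.1,4.6,0]
    - [1,0,0.1,4.9,0]
    - [1,0,0.1,5.1,0]
    - [1,0,0.1,5.2,0]
    - [1,0,0.1,5.2,0]
    - [1,0,0.1,5.2,0]

```text
clock: 8.2
eef_pos: [627.5, 24.5, 64.5]
tool_rot: [3.141, -0.0, 1.573]
force: [0.2, -0.7, -0.1]
width: 26.5
gripper_force: 59.3
```

Call:
play_rows:
  targets:
    - [1,0,0,0.1,0]
    - [1,0,0,0.1,0]
    - [1,0,0,0.2,0]
    - [1,0,0,0.2,0]
    - [1,0,0,0.2,0]

```text
clock: 8.7
eef_pos: [627.4, 24.5, 62.3]
tool_rot: [3.141, -0.0, 1.573]
force: [0.7, 0.2, 0.8]
width: 26.7
gripper_force: 59.4
```

Call:
play_rows:
  targets:
    - [1,0,0,0.05,0]
    - [1,0,0,0.05,0]
    - [1,0,0,0.1,0]
    - [1,0,0,0.1,0]
    - [1,0,0,0.1,0]

```text
clock: 9.2
eef_pos: [627.5, 24.6, 62.2]
tool_rot: [3.141, -0.0, 1.573]
force: [-1.6, 0.4, 7.3]
width: 26.4
gripper_force: 60.2
```

Contact at 7 N. Releasing and retreating.

Call:
play_rows:
  targets:
    - [0.6,0,0,0,0]
    - [0.5,0,0,0,0]
    - [0.3,0,0,0,0]
    - [0.2,0,0,0,0]
    - [0.2,0,0,0,0]
    - [0.1,0,0,-2,0]
    - [0,0,0,-5,0]
    - [0,0,0,-9,0]
    - [0,0,0,-13,0]
    - [0,0,0,-15,0]

```text
clock: 10.2
eef_pos: [628.8, 24.1, 214.8]
tool_rot: [3.137, -0.0, 1.573]
force: [0.6, -0.3, 0.3]
width: 85.5
gripper_force: 0.0
```

Call:
play_rows:
  targets:
    - [0,-4,-2.5,0,0]
    - [0,-8,-5,0,0]
    - [0,-12,-8,0,0]
    - [0,-16,-10.5,0,0]
    - [0,-20,-13,0,0]
    - [0,-23,-15,0,0]
    - [0,-24.2,-16,0,0]
    - [0,-24.2,-16,0,0]
    - [0,-24.2,-16,0,0]

```text
clock: 11.1
eef_pos: [468.8, -216.3, 211.0]
tool_rot: [3.141, -0.001, 1.574]
force: [-0.2, 0.8, -1.0]
width: 85.4
gripper_force: 0.0
```

```bash
python3 look.py octal_a 28 60 15; python3 held.py octal_a
```

```text
tcp [ 468.8 -216.3  211. ]
octal_a 0.83 [300. 195. 337. 245.] 227 [ 467.3 -218.6] top [ 467.2 -217.5   70.4] ztop 72.7
tcp [ 469.2 -215.7  210.9] 85.35768768857794
octal_a 0.98 [343. 243. 357. 280.] lo [550.1  10.2   1.1] hi [644.3  58.3  77.1] lowmean [612.   34.8   8.5]
octal_a 0.74 [205. 241. 222. 274.] lo [ 466.1 -233.     3.1] hi [ 485.8 -204.4   71.8] lowmean [ 479.6 -218.7    9.4]
```

Call:
play_rows:
  targets:
    - [0,-0.2,-0.15,4,0]
    - [0,-0.2,-0.15,8,0]
    - [0,-0.2,-0.15,11.5,0]
    - [0,-0.2,-0.15,14,0]
    - [0,-0.2,-0.15,15,0]
    - [0,-0.2,-0.15,15.4,0]
    - [0,-0.2,-0.15,15.4,0]
    - [0.4,-0.2,-0.15,15.4,0]
    - [1,-0.2,-0.15,15.4,0]
    - [1,-0.2,-0.15,15.4,0]

```text
clock: 12.3
eef_pos: [466.8, -220.1, 58.0]
tool_rot: [3.14, 0.001, 1.573]
force: [0.1, 0.1, -0.6]
width: 44.0
gripper_force: 0.0
```

Call:
play_rows:
  targets:
    - [1,0,0,0,0]
    - [1,0,0,0,0]
    - [1,0,0,0,0]
    - [1,0,0,0,0]
    - [1,0,0,0,0]

```text
clock: 12.8
eef_pos: [466.8, -220.2, 58.0]
tool_rot: [3.14, 0.0, 1.573]
force: [-0.7, 0.6, 7.0]
width: 26.7
gripper_force: 58.6
```

Call:
play_rows:
  targets:
    - [1,0,0,-1,0]
    - [1,0,0,-3,0]
    - [1,0,0,-5,0]
    - [1,1,1,-6,0]
    - [1,4,3.2,-6,0]
    - [1,7,5.6,-6,0]
    - [1,10,8,-6,0]
    - [1,13,10.4,-6,0]
    - [1,16,12.8,-6,0]
    - [1,18,14.5,-6,0]

```text
clock: 13.8
eef_pos: [612.3, -36.0, 117.6]
tool_rot: [3.141, -0.001, 1.576]
force: [1.2, -1.2, -0.4]
width: 26.5
gripper_force: 59.3
```

Call:
play_rows:
  targets:
    - [1,0,0,0,0]
    - [1,0,0,0,0]
    - [1,0,0,0,0]

```text
clock: 14.1
eef_pos: [609.8, -41.1, 117.4]
tool_rot: [-3.141, 0.001, 1.571]
force: [0.5, -0.8, -0.4]
width: 26.7
gripper_force: 59.3
```

```bash
python3 held.py octal_a
```

```text
tcp [609.8 -41.1 117.4] 26.708727189109258
octal_a 0.75 [308. 231. 324. 263.] lo [607.8 -55.7  63.8] hi [628.  -30.7 128.5] lowmean [621.8 -45.9  69.7]
octal_a 0.56 [346. 247. 357. 282.] lo [626.6  10.5  12.6] hi [644.4  34.7  77.1] lowmean [640.1  20.9  19. ]
```

Call:
play_rows:
  targets:
    - [1,0,0.1,1.5,0]
    - [1,0,0.1,3,0]
    - [1,0,0.1,4,0]
    - [1,0,0.1,4.6,0]
    - [1,0,0.1,4.9,0]
    - [1,0,0.1,5.1,0]
    - [1,0,0.1,5.2,0]
    - [1,0,0.1,5.3,0]
    - [1,0,0.1,5.3,0]
    - [1,0,0.1,5.3,0]

```text
clock: 15.2
eef_pos: [612.0, -39.5, 64.4]
tool_rot: [3.141, -0.0, 1.573]
force: [-0.6, 0.0, -0.5]
width: 26.5
gripper_force: 59.3
```

Call:
play_rows:
  targets:
    - [1,0,0,0.05,0]
    - [1,0,0,0.1,0]
    - [1,0,0,0.1,0]
    - [1,0,0,0.1,0]

```text
clock: 15.6
eef_pos: [611.9, -39.6, 63.2]
tool_rot: [3.141, -0.0, 1.573]
force: [0.6, 0.3, 0.5]
width: 26.7
gripper_force: 59.3
```

Call:
play_rows:
  targets:
    - [1,0,0,0.05,0]
    - [1,0,0,0.1,0]
    - [1,0,0,0.1,0]
    - [1,0,0,0.1,0]

```text
clock: 16.0
eef_pos: [612.2, -39.8, 63.0]
tool_rot: [3.141, -0.0, 1.573]
force: [-0.6, -0.4, 6.5]
width: 26.5
gripper_force: 59.9
```

Call:
play_rows:
  targets:
    - [0.6,0,0,0,0]
    - [0.5,0,0,0,0]
    - [0.3,0,0,0,0]
    - [0.2,0,0,0,0]
    - [0.2,0,0,0,0]
    - [0.1,0,0,-2,0]
    - [0,0,0,-5,0]
    - [0,0,0,-9,0]
    - [0,0,0,-13,0]
    - [0,0,0,-15,0]

```text
clock: 17.0
eef_pos: [613.4, -40.1, 215.7]
tool_rot: [3.137, 0.0, 1.573]
force: [0.4, -0.2, -0.5]
width: 85.4
gripper_force: 0.0
```

Call:
play_rows:
  targets:
    - [0,-0.5,-4,0,0]
    - [0,-1.5,-8,0,0]
    - [0,-2,-12,0,0]
    - [0,-2.6,-15,0,0]
    - [0,-2.8,-16.2,0,0]
    - [0,-2.8,-16.2,0,0]
    - [0,-2.8,-16.2,0,0]

```text
clock: 17.7
eef_pos: [451.8, -67.7, 212.4]
tool_rot: [3.139, 0.0, 1.574]
force: [0.0, -0.3, 0.1]
width: 85.3
gripper_force: 0.0
```

```bash
python3 look.py adapter 8 40 19; python3 held.py octal_a; ls -t pics | head -2
```

```text
tcp [451.8 -67.7 212.4]
adapter 0.82 [296. 192. 340. 245.] 217 [449.3 -68.7] top [449.2 -67.8  46.3] ztop 47.8
tcp [451.8 -67.7 212.1] 85.63681608421909
octal_a 0.71 [345. 243. 356. 281.] lo [620.9  10.5  10.1] hi [643.8  35.8  77.5] lowmean [632.2  24.7  15.6]
octal_a 0.65 [311. 253. 325. 288.] lo [605.3 -53.4   6.6] hi [630.5 -24.5  77. ] lowmean [614.7 -39.8  12.4]
h_octal_a_17.8.png
w_adapter_17.7.png
```

Call:
play_rows:
  targets:
    - [0,0,-0.2,4,0]
    - [0,0,-0.2,8,0]
    - [0,0,-0.2,12,0]
    - [0,0,-0.2,15,0]
    - [0,0,-0.2,16.8,0]
    - [0,0,-0.2,17.5,0]
    - [0,0,-0.2,17.5,0]
    - [0.4,0,-0.2,17.5,0]
    - [1,0,-0.2,17.5,0]
    - [1,0,-0.2,17.5,0]

```text
clock: 18.9
eef_pos: [448.7, -67.9, 38.0]
tool_rot: [3.14, 0.0, 1.573]
force: [-0.2, -0.2, 1.8]
width: 43.9
gripper_force: 0.0
```

Call:
play_rows:
  targets:
    - [1,0,0,0,0]
    - [1,0,0,0,0]
    - [1,0,0,0,0]
    - [1,0,0,0,0]
    - [1,0,0,0,0]

```text
clock: 19.4
eef_pos: [448.6, -67.9, 38.2]
tool_rot: [3.14, -0.0, 1.573]
force: [-0.4, -0.2, 9.1]
width: 35.3
gripper_force: 58.9
```

Call:
play_rows:
  targets:
    - [1,0,0,-1,0]
    - [1,0,0,-3,0]
    - [1,0,0,-5,0]
    - [1,-1,1,-6,0]
    - [1,-3.5,4,-6,0]
    - [1,-6,7,-6,0]
    - [1,-8.4,10,-6,0]
    - [1,-10.8,13,-6,0]
    - [1,-12.8,16,-6,0]
    - [1,-13.8,17.4,-6,0]

```text
clock: 20.4
eef_pos: [624.6, -208.0, 98.2]
tool_rot: [3.139, 0.003, 1.572]
force: [-0.0, 0.5, -0.6]
width: 34.9
gripper_force: 60.1
```

Call:
play_rows:
  targets:
    - [1,0,0,0,0]
    - [1,0,0,0,0]
    - [1,0,0,0,0]

```text
clock: 20.7
eef_pos: [621.0, -204.3, 97.2]
tool_rot: [-3.14, -0.001, 1.573]
force: [-0.3, 0.5, -0.9]
width: 35.2
gripper_force: 60.1
```

```bash
python3 held.py adapter; ls -t pics|head -1
```

```text
tcp [ 621.  -204.3   97.2] 35.18518917806002
adapter 0.95 [221. 266. 247. 292.] lo [ 615.3 -223.3   61.3] hi [ 641.2 -188.2  106. ] lowmean [ 634.8 -207.7   67.7]
h_adapter_20.7.png
```

Call:
play_rows:
  targets:
    - [1,0,0.1,1.5,0]
    - [1,0,0.1,3,0]
    - [1,0,0.1,4.2,0]
    - [1,0,0.1,4.9,0]
    - [1,0,0.1,5.2,0]
    - [1,0,0.1,5.3,0]
    - [1,0,0.1,5.4,0]
    - [1,0,0.1,5.5,0]
    - [1,0,0.1,5.5,0]
    - [1,0,0.1,5.5,0]

```text
clock: 21.8
eef_pos: [623.4, -205.6, 42.4]
tool_rot: [3.141, 0.0, 1.573]
force: [-0.4, -0.7, -1.3]
width: 34.8
gripper_force: 60.1
```

Call:
play_rows:
  targets:
    - [1,0,0,0.05,0]
    - [1,0,0,0.1,0]
    - [1,0,0,0.1,0]
    - [1,0,0,0.1,0]

```text
clock: 22.2
eef_pos: [623.4, -205.6, 41.5]
tool_rot: [3.141, 0.0, 1.573]
force: [-0.7, -0.1, 2.7]
width: 35.2
gripper_force: 60.5
```

Call:
play_rows:
  targets:
    - [1,0,0,0.04,0]
    - [1,0,0,0.04,0]
    - [1,0,0,0.04,0]

```text
clock: 22.5
eef_pos: [623.4, -205.7, 41.4]
tool_rot: [3.141, -0.0, 1.573]
force: [-1.5, 1.1, 6.0]
width: 34.8
gripper_force: 60.8
```

Call:
play_rows:
  targets:
    - [0.5,0,0,0,0]
    - [0.45,0,0,0,0]
    - [0.4,0,0,0,0]
    - [0.3,0,0,0,0]
    - [0.3,0,0,0,0]
    - [0.2,0,0,-2,0]
    - [0,0,0,-5,0]
    - [0,0,0,-9,0]
    - [0,0,0,-14,0]
    - [0,0,0,-19,0]

```text
clock: 23.5
eef_pos: [622.7, -205.4, 232.1]
tool_rot: [-3.141, -0.0, 1.573]
force: [0.3, 0.0, 0.1]
width: 85.3
gripper_force: 0.0
```

```bash
python3 held.py adapter; ls -t pics|head -1
```

```text
tcp [ 622.7 -205.4  232.1] 85.33081992941126
adapter 0.81 [228. 287. 247. 315.] lo [ 610.6 -224.5    5.4] hi [ 643.3 -190.3   51.1] lowmean [ 637.7 -209.2   12. ]
h_adapter_23.5.png
```

View pics/h_adapter_23.5.png

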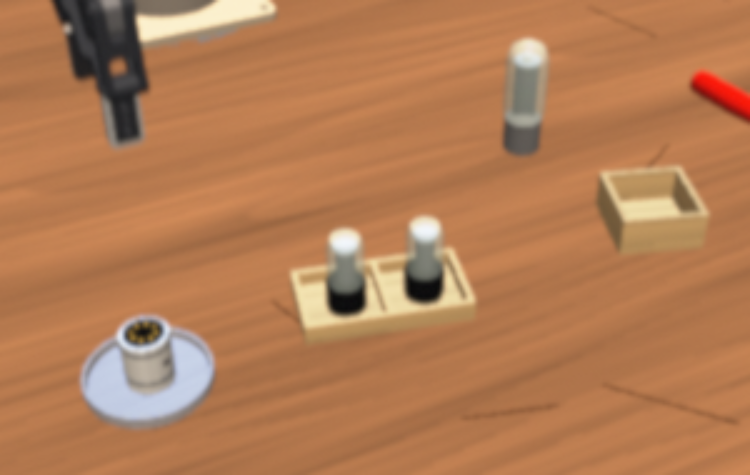

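Call:
play_rows:
  targets:
    - [0,4,-1.5,0,0]
    - [0,8,-3,0,0]
    - [0,12,-4.5,0,0]
    - [0,16,-6,0,0]
    - [0,20,-7.4,0,0]
    - [0,24,-8.9,0,0]
    - [0,28,-10.4,0,0]
    - [0,32,-11.8,0,0]
    - [0,36,-13.3,0,0]
    - [0,39,-14.4,0,0]

```text
clock: 24.6
eef_pos: [476.8, 187.0, 230.3]
tool_rot: [-3.141, -0.001, 1.575]
force: [-0.5, -0.1, 0.4]
width: 85.5
gripper_force: 0.0
```

Call:
play_rows:
  targets:
    - [0,2,-0.7,0,0]
    - [0,3.4,-1.1,0,0]
    - [0,3.4,-1.1,0,0]
    - [0,3.4,-1.1,0,0]

```text
clock: 25.0
eef_pos: [467.7, 217.0, 230.6]
tool_rot: [3.141, 0.001, 1.572]
force: [0.4, -0.2, 0.2]
width: 85.2
gripper_force: 0.0
```

```bash
python3 look.py rectifier 45 95 20; ls -t pics|head -1
```

```text
tcp [467.7 217.  230.6]
rectifier 0.92 [292. 191. 345. 257.] 439 [466.1 216.5] top [466.  217.6 114.1] ztop 116.5
w_rectifier_25.0.png
```

The picture shows both octals upright, one in each bay (crop 346,270 and 424,260), and the adapter upright in the dish (147,355). The rectifier is last.

Call:
play_rows:
  targets:
    - [0,0,-0.1,4,0]
    - [0,0,-0.1,8,0]
    - [0,0,-0.1,11.5,0]
    - [0,0,-0.1,14,0]
    - [0,0,-0.1,14.8,0]
    - [0,0,-0.1,15.2,0]
    - [0,0,-0.1,15.2,0]
    - [0.4,0,-0.1,15.2,0]
    - [1,0,-0.1,15.2,0]
    - [1,0,-0.1,15.2,0]

```text
clock: 26.1
eef_pos: [466.7, 218.5, 79.5]
tool_rot: [3.14, -0.001, 1.573]
force: [0.4, -0.1, -0.6]
width: 44.3
gripper_force: 0.0
```

Call:
play_rows:
  targets:
    - [1,0,0,0,0]
    - [1,0,0,0,0]
    - [1,0,0,0,0]
    - [1,0,0,0,0]
    - [1,0,0,0,0]

```text
clock: 26.6
eef_pos: [466.8, 218.5, 79.7]
tool_rot: [3.14, -0.001, 1.573]
force: [-0.9, 0.4, 6.2]
width: 38.1
gripper_force: 59.6
```

Target is the well at (628.5, 251.3), so dx +3.3, dy +16.2, with a 70 mm lift.

Call:
play_rows:
  targets:
    - [1,0,0,-1,0]
    - [1,0,0,-3,0]
    - [1,0,0,-5,0]
    - [1,0,0.3,-7,0]
    - [1,0.5,3,-7,0]
    - [1,1,6,-7,0]
    - [1,1.7,9,-7,0]
    - [1,2.3,12,-7,0]
    - [1,2.9,14.8,-7,0]
    - [1,3.3,16.2,-7,0]

```text
clock: 27.6
eef_pos: [630.5, 251.5, 149.3]
tool_rot: [3.139, 0.0, 1.573]
force: [-0.1, 0.1, -0.7]
width: 38.2
gripper_force: 60.5
```

Call:
play_rows:
  targets:
    - [1,0,0,0,0]
    - [1,0,0,0,0]
    - [1,0,0,0,0]

```text
clock: 27.9
eef_pos: [626.9, 251.3, 148.8]
tool_rot: [-3.14, 0.0, 1.573]
force: [0.3, 0.8, -0.9]
width: 38.1
gripper_force: 60.5
```

```bash
python3 held.py rectifier; python3 held.py well; ls -t pics|head -1
```

```text
tcp [626.9 251.3 148.8] 38.13080950564375
rectifier 0.95 [438. 174. 457. 228.] lo [618.2 229.3  76.1] hi [646.7 256.7 184.1] lowmean [637.5 242.   81.3]
rectifier 0.65 [313. 252. 327. 289.] lo [608.6 -53.5   9.1] hi [630.6 -25.8  77.1] lowmean [624.6 -42.3  15.4]
tcp [627.2 251.4 148.9] 38.07222209464297
well 0.69 [421. 224. 464. 261.] lo [589.2 206.    1.1] hi [673.3 288.4  37.7] lowmean [631.5 247.9   7.5]
h_well_28.0.png
```

Call:
play_rows:
  targets:
    - [1,0,0.1,1.5,0]
    - [1,0,0.1,3,0]
    - [1,0,0.1,4.3,0]
    - [1,0,0.1,5.2,0]
    - [1,0,0.1,5.7,0]
    - [1,0,0.1,6,0]
    - [1,0,0.1,6.2,0]
    - [1,0,0.1,6.3,0]
    - [1,0,0.1,6.3,0]
    - [1,0,0.1,6.3,0]

```text
clock: 29.1
eef_pos: [629.5, 251.6, 86.1]
tool_rot: [3.141, -0.0, 1.573]
force: [0.4, 0.0, -1.0]
width: 38.0
gripper_force: 60.5
```

Call:
play_rows:
  targets:
    - [1,0,0,0.05,0]
    - [1,0,0,0.1,0]
    - [1,0,0,0.1,0]
    - [1,0,0,0.1,0]

```text
clock: 29.5
eef_pos: [629.3, 251.5, 84.9]
tool_rot: [3.141, -0.0, 1.573]
force: [0.1, 0.2, 0.1]
width: 38.3
gripper_force: 60.6
```

Call:
play_rows:
  targets:
    - [1,0,0,0.05,0]
    - [1,0,0,0.1,0]
    - [1,0,0,0.1,0]
    - [1,0,0,0.1,0]

```text
clock: 29.9
eef_pos: [629.5, 251.5, 84.8]
tool_rot: [3.141, -0.001, 1.573]
force: [-0.9, -0.4, 6.2]
width: 38.1
gripper_force: 61.3
```

```bash
python3 held.py rectifier; ls -t pics|head -1
```

```text
tcp [629.5 251.5  84.8] 38.08088027714998
rectifier 0.94 [431. 204. 453. 246.] lo [619.1 229.7  23.2] hi [649.6 259.6 120.8] lowmean [632.3 246.4  27.9]
h_rectifier_29.9.png
```

Top at about 121 and 6 N of contact, so it is on the floor of the well. Releasing.

Call:
play_rows:
  targets:
    - [0.5,0,0,0,0]
    - [0.45,0,0,0,0]
    - [0.4,0,0,0,0]
    - [0.3,0,0,0,0]
    - [0.2,0,0,0,0]
    - [0.1,0,0,-2,0]
    - [0,0,0,-5,0]
    - [0,0,0,-9,0]
    - [0,0,0,-13,0]
    - [0,0,0,-15,0]

```text
clock: 31.0
eef_pos: [630.9, 251.6, 237.7]
tool_rot: [3.136, -0.002, 1.573]
force: [0.1, 0.5, -0.1]
width: 85.1
gripper_force: 0.0
```

Call:
play_rows:
  targets:
    - [0,0,0,0,0]
    - [0,0,0,0,0]
    - [0,0,0,0,0]

```text
clock: 31.3
eef_pos: [628.2, 251.3, 232.1]
tool_rot: [-3.139, 0.001, 1.573]
force: [-0.3, -0.5, 0.3]
width: 85.2
gripper_force: 0.0
```

```bash
python3 held.py rectifier; python3 held.py adapter;python3 held.py octal_a; ls -t pics|head -1
```

```text
tcp [628.2 251.3 232.1] 85.1848578099764
rectifier 0.81 [433. 202. 457. 245.] lo [622.  229.6  28.9] hi [650.7 260.4 120.8] lowmean [631.2 249.6  32.3]
rectifier 0.55 [422. 224. 464. 258.] lo [589.6 205.7   2.4] hi [673.6 285.5  37.8] lowmean [642.5 238.2   9.3]
tcp [628.4 251.3 232. ] 85.26464157521774
adapter 0.96 [226. 287. 250. 317.] lo [ 610.2 -224.6    5.2] hi [ 643.2 -190.3   51. ] lowmean [ 636.9 -208.6   11.7]
tcp [628.7 251.3 232.5] 85.53031418221224
octal_a 0.8 [345. 246. 359. 280.] lo [623.4  10.3  10.8] hi [644.1  35.6  77.3] lowmean [638.9  21.7  16.8]
octal_a 0.68 [313. 253. 330. 288.] lo [604.9 -53.4   6. ] hi [630.5 -24.1  77.1] lowmean [617.4 -38.2  12.1]
h_octal_a_31.5.png
```

View pics/h_octal_a_31.5.png

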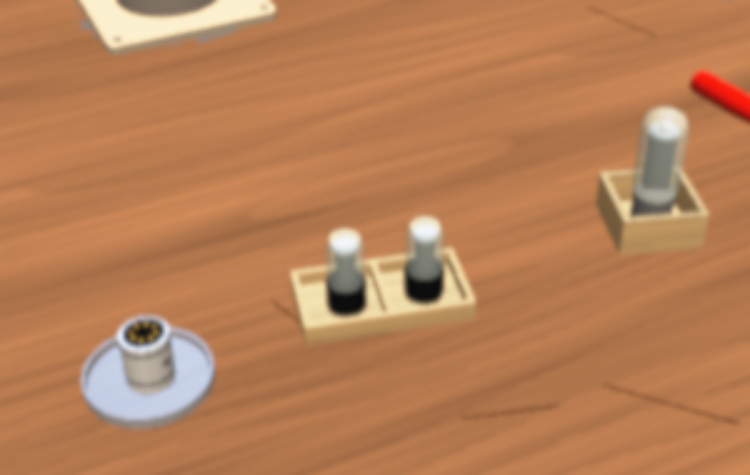

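All four appear in place, with the rectifier at crop (658,160). A quick numeric tilt check of its axis comes first, then I hand in.

```bash
python3 - <<'E'
from fit import *
im,d=ctrl.get_image('scene'); P=maskpts('scene',ctrl.trace('scene','rectifier')[0]['pixels'],d)
c=[circ(P[(P[:,2]>a)&(P[:,2]<a+25)],20) for a in (48,76)]
print(c); t=np.degrees(np.arctan(np.hypot(*(c[1]-c[0]))/28)); print(t)
if t<5: print(ctrl.finish_job())
E
```

```text
fit.py:4: RuntimeWarning: Mean of empty slice.
  c0=P[:,:2].mean(0)
  ret = um.true_divide(
Traceback (most recent call last):
  File "fit.py", line 5, in circ
    return least_squares(lambda c:np.hypot(*(P[:,:2]-c).T)-r,c0,loss='soft_l1').x
           ~~~~~~~~~~~~~^^^^^^^^^^^^^^^^^^^^^^^^^^^^^^^^^^^^^^^^^^^^^^^^^^^^^^^
ValueError: Initial guess is outside of provided bounds
```

The network returned a different object this time, so I'll select the points by position instead.

```bash
python3 - <<'E'
from fit import *
im,d=ctrl.get_image('scene'); P=maskpts('scene',np.ones((480,640),bool),d)
P=P[np.hypot(P[:,0]-629,P[:,1]-251)<35]
c=[circ(P[(P[:,2]>a)&(P[:,2]<a+25)],20) for a in (48,76)]
print(c); t=np.degrees(np.arctan(np.hypot(*(c[1]-c[0]))/28)); print(t)
if t<5: print(ctrl.finish_job())
E
```

```text
[array([630.07065698, 250.1692895 ]), array([629.92427419, 249.9907436 ])]
0.4724382861918866
the job is handed in; nothing more can be done
None
```

The job is handed in: both octals are upright in the rack, one per bay, the adapter is in the dish, and the rectifier went last into the well (tilt about 0.5°), at about 32 s of the 106 s allowed; I did not re-measure the puller and screwdriver at the end, but no move went near either one.

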